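# Nudge the seed tray into the green corner

### The arm

A 6-joint arm with a two-finger parallel gripper is mounted at the origin on the work surface. World frame = base frame: x ahead of the robot, y to its left, z up, the work surface at z = 0. Lengths are in mm, angles in rad, forces in N, time in s.
With the tool pointing down it reaches from about 325 to 875 mm from the base axis. Payload 4.4 kg.
Tool frame: the origin (TCP) lies on the centre line of the jaws, within the pads' length; the fingertips stand ahead of it and the grasp point (between the pads) lies 6 mm ahead of it (ctrl.tcp_to_tips is the z of the fingertips in the tool frame, in mm); z points along the fingers, y is the line along which they close (so a half turn about z gives the same grasp; the last joint's range is limited). The gripper opens to 85 mm and grips with 20 to 120 N. Pads are 22 mm wide; open, the fingers measure 114 mm over their backs; the gripper's body (76 mm by 85 mm) begins 54 mm behind the grasp point. The pads swing forward as they close: fully open they stand 13 mm farther back than shut.
Start: joints at [1.012, 0.207, 1.542, -0, 1.393, -0.15], TCP at [228.049, 527.846, 256.282] pointing down, gripper open.
Joint ranges: [-2.73, 2.73], [-0.86, 2.22], [0.23, 2.46], [-1.11, 4.25], [0.08, 2.63], [-2.82, 2.82]. Speed limits (rad/s): [2.79, 2.79, 3.14, 3.14, 3.14, 3.14].

### API

Orientations are given as a 3x3 rotation matrix whose columns are the frame's x, y, z axes.
In Python, from plant import ctrl, sensors, optics gives the robot as it stands. Calls block until the motion is done:
- ctrl.move_ptp(position, orientation): joint-space move of the TCP to a pose.
- ctrl.move_l(position, rot=None, vel=150, threshold=None): straight line of the TCP; rot=None keeps the orientation; vel is the mean speed in mm/s. With threshold (N) it stops when the force on the tool has changed by that much, and returns True; else False.
- ctrl.set_joints(angles): joint-space move.
- ctrl.gripper_to(opening, force=None): finger opening in mm; force is the grip in N (None keeps the last); returns when the fingers have stopped.
- ctrl.hold(seconds).
- ctrl.solve_ik(position, orientation): joint angles nearest the present ones, or None.
- sensors.read_state(): the state.
- optics.grab_frame(name): name is "scene" or "top" or "wrist"; returns (picture, depth): 400x640x3 uint8, red, green, blue; 400x640 float32, mm along the optical axis (not along the pixel's ray), 0 where there is no reading.
- optics.camera_params(name): a dict with "mtx" (3x3 intrinsics, pixels), "R" (3x3) and "t" (3): a world point X has camera coordinates R X + t; the wrist camera has in their place "T_tool_cam" (4x4, takes a point from camera to tool coordinates, whose origin is the TCP and whose axes are the flange's). Camera axes: x right, y down, z forward; pixel columns grow to the right and rows downward; lengths in mm; the calibration is good to about 2 mm. A picture is of the moment at which its call begins: read the wrist's pose just before it. camera_params takes no time and is no camera call.
A pose or a line that the arm cannot do raises ctrl.MotionError and nothing moves.
- ctrl.finish_job(): hands the job in; it is judged then, once.
The state is a dict: "t": time; "q": joint angles; "qvel": joint speeds; "tau": joint torques, N m; "eef_pos": TCP position; "eef_rot": TCP orientation; "force": force on the tool from outside, world axes, zero at the start; "wrist_torque": the same for the moment, N m; "grip_width": finger opening in mm; "grasp_force": force on a finger pad.
Only numpy, scipy, OpenCV 4.12 (cv2) and the standard library are available. Lean on these libraries where they do the work, as an engineer would, in place of code of your own. Each camera call takes 0.05 s, during which the arm holds its last target. There are 200 camera calls.

### The job

Push the small black seed tray along the bench into the corner where the green block meets the blue guide bar, so that it sits square with one long side flat against the bar and one end flat against the green block. Only push it with the fingers: keep it flat on the bench, do not lift or tip it. Leave the seed jar, the white lid and the yellow spoon where they are, and finish with the fingers clear.

Things in the scene. Friction and masses are not known exactly. Their poses are not given: they have to be found in the camera images.
- seed_tray: Loose black seed tray, filled level with white foam with dark holes. Acts as a solid block: 110 mm along its x, 160 mm along its y, 45 mm high; 0.3 to 0.65 kg, about 1.5 to 5 N to push on the bench. Its sides slide easily on bar and blocks (friction 0.25); fingertips drag more on it. Origin: centre of its underside. Starts on the robot's side of the bar, turned up to 0.35 rad from it.
- guide_bar: Fixed smooth blue bar on the bench, 20 mm along its own x, 460 mm along its own y, 35 mm high. Origin: centre of its underside; x points away from the robot, square to the bar, so the face for the tray is the plane x = -10 mm in its frame. It may be turned up to 0.2 rad either way on the bench.
- green_stop: Fixed green block, 90 mm along its own x, 20 mm along its own y, 35 mm high, origin at the centre of its underside. In the bar's frame it stands at x = -55 mm and y = +210 or -210 mm, axes parallel; the tray's end goes against the face that looks to the bar's middle. The tray fully home has its centre 65 mm from the bar's centre line and 90 mm along the bar from this block's centre.
- red_stop: Fixed red block of the same size and axes as the green one, at the other end of the bar. Not the one to use.
- seed_jar: Loose amber jar with a white cap, 56 mm across, 65 mm high, standing on the bench to one side of the tray. Origin: centre of its underside. Leave it alone.
- pot_lid: Loose white round lid lying flat, 72 mm across, 10 mm high, on the other side of the tray. Origin: centre of its underside. Leave it alone.
- seed_spoon: Loose yellow seeding spoon, 150 mm long, lying on the bench beyond the bar. Origin: at about its middle, on its underside; x along the spoon. Leave it alone.
Things that resemble listed ones, but are neither listed nor needed, are in the scene too. Several things have the shape of the seed_tray; the one meant has the colours described above. Several things have the shape of the green_stop; the one meant has the colours described above.

How it is judged (in metres and radians):
At the end, for the whole second after the job is handed in: The tray lies flat and still on the bench, its long side within 4 mm of the blue bar's face and its end within 4 mm of the green block (measured at the tray's centre), parallel to the bar within 0.035 rad (2 degrees) (x of seed_tray in the frame of guide_bar between -0.069 and -0.062 m and ((y of seed_tray in the frame of green_stop between 0.087 and 0.094 m and y of green_stop in the frame of guide_bar below 0 m) or (y of seed_tray in the frame of green_stop between -0.094 and -0.087 m and y of green_stop in the frame of guide_bar above 0 m)) and angle between the y axis of seed_tray and the y axis of guide_bar, either way round below 0.035 rad and height (world z) of seed_tray below 0.005 m and angle between seed_tray's own z axis and vertical below 0.05 rad and linear speed of seed_tray below 0.01 m/s); the robot touches nothing.
It fails at once if the tray is lifted off the bench (its centre more than 10 mm up) (height (world z) of seed_tray above 0.01 m).
It fails at once if the tray is tipped by more than 0.15 rad (angle between seed_tray's own z axis and vertical above 0.15 rad).
It fails at once if the seed jar is shifted by more than 15 mm (distance of seed_jar from where it was at the start of the episode above 0.015 m).
It fails at once if the white lid is shifted by more than 15 mm (distance of pot_lid from where it was at the start of the episode above 0.015 m).
It fails at once if the yellow spoon is shifted by more than 15 mm (distance of seed_spoon from where it was at the start of the episode above 0.015 m).
It also fails if it takes over 51 s, if anything falls off the work surface, if the arm or the gripper's body presses on something with over 40 N, if the wrist force passes 120 N, or if a joint passes its speed limit or range.

## Working session

There is one attempt and no reset: what is moved stays moved. The work goes in short steps, each a Python script; the robot and the scene stay as the last script left them, time stands still between calls to the robot, and variables do not carry over. Pictures are saved under pics/ and viewed, at most 10 in all, crops included, and the job is handed in when it is done.

```bash
ls; mkdir -p pics
python3 - <<'E'
from plant import ctrl,sensors,optics
import cv2,numpy as np
for n in("top","scene"):
    p,d=optics.grab_frame(n); cv2.imwrite(f"pics/{n}0.png",p[:,:,::-1]); np.savez(f"{n}0.npz",p=p,d=d)
    print(n,{k:np.round(v,3).tolist() for k,v in optics.camera_params(n).items()})
print(sensors.read_state()["t"],ctrl.tcp_to_tips,sensors.read_state()["eef_rot"])
E
```

```text
pics
top {'mtx': [[487.601, 0.0, 326.702], [0.0, 487.601, 204.073], [0.0, 0.0, 1.0]], 'R': [[-0.005, -1.0, 0.001], [-0.986, 0.004, -0.167], [0.167, -0.002, -0.986]], 't': [2.198, 539.283, 1136.934]}
scene {'mtx': [[493.443, 0.0, 315.415], [0.0, 493.443, 194.29], [0.0, 0.0, 1.0]], 'R': [[-0.516, 0.857, -0.015], [0.629, 0.367, -0.685], [-0.582, -0.362, -0.728]], 't': [280.273, -322.279, 1407.255]}
0.1 25.0 [[-9.17976807e-01  3.96632456e-01 -1.12979992e-03]
 [ 3.96633944e-01  9.17975028e-01 -1.83378837e-03]
 [ 3.09788131e-04 -2.13149219e-03 -9.99997680e-01]]
```

View pics/top0.png

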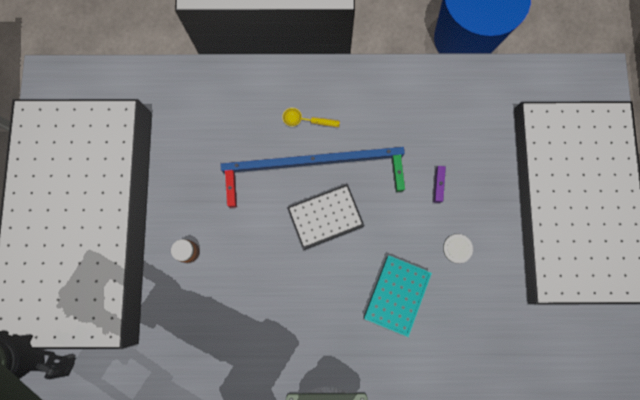

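View pics/scene0.png

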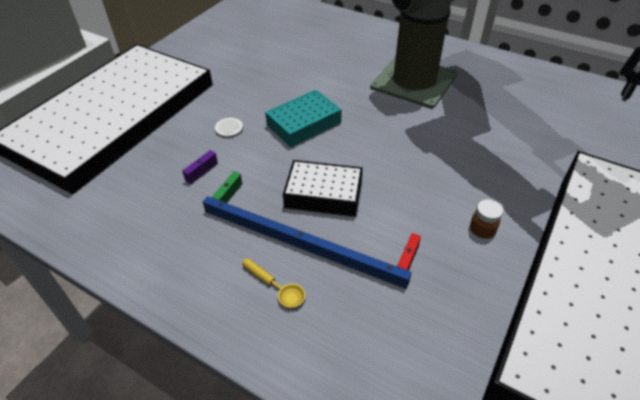

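The tray could be confused with four things in the top view. They are the small black/white tray at (325,216), the teal tray at (398,294), and the big black/white trays at (75,220) and (580,200). For the stop, the candidates are green (398,172), purple (440,184) and red (230,188). From the description I choose the tray at (325,216) and the stop at (398,172), and I'll check both in one crop.

```bash
cat > h.py <<'E'
import cv2,numpy as np
from plant import ctrl,sensors,optics
def ray(uv,z,n="top"):
    c=optics.camera_params(n);K,R,t=map(np.array,(c["mtx"],c["R"],c["t"]));C=-R.T@t
    uv=np.atleast_2d(uv).astype(float)
    d=np.c_[uv,np.ones(len(uv))]@np.linalg.inv(K).T@R
    return (C+d*((z-C[2])/d[:,2])[:,None])[:,:2]
def blob(m,seed):
    n,l,s,c=cv2.connectedComponentsWithStats(m.astype(np.uint8))
    i=min([i for i in range(1,n) if s[i,4]>60],key=lambda i:np.hypot(*(c[i]-seed)))
    return l==i
def rect(m,z):
    c=max(cv2.findContours(m.astype(np.uint8),cv2.RETR_EXTERNAL,cv2.CHAIN_APPROX_NONE)[0],key=len)[:,0]
    (cx,cy),(w,h),a=cv2.minAreaRect(ray(c,z).astype(np.float32))
    a=np.radians(a)+(0 if w<h else np.pi/2)   # direction of the short side
    a=(a+np.pi/2)%np.pi-np.pi/2
    return np.array([cx,cy]),min(w,h),max(w,h),a
def look(p,tray_seed):
    H,S,V=cv2.split(cv2.cvtColor(p,cv2.COLOR_RGB2HSV)); o={}
    o["bar"]=rect(blob((H>100)&(H<122)&(S>130)&(V>70),(312,160)),35)
    o["green"]=rect(blob((H>45)&(H<80)&(S>110)&(V>30),(398,172)),35)
    o["red"]=rect(blob(((H<8)|(H>172))&(S>150),(230,188)),35)
    o["white"]=rect(cv2.morphologyEx(blob((S<40)&(V>150),tray_seed).astype(np.uint8),cv2.MORPH_CLOSE,np.ones((5,5))),45)
    o["jar"]=rect(blob((S<40)&(V>150),(183,250)),65); o["lid"]=rect(blob((S<40)&(V>150),(458,248)),10)
    return o
E
python3 - <<'E'
from h import *
p=np.load("top0.npz")["p"]
for k,v in look(p,(325,216)).items(): print(k,np.round(v[0],1),np.round(v[1:],3))
cv2.imwrite("pics/crop.png",cv2.resize(p[130:275,210:480,::-1],None,fx=2.9,fy=2.9,interpolation=cv2.INTER_CUBIC))
E
```

```text
bar [654.4  34.5] [2.01760e+01 4.54148e+02 9.00000e-02]
green [ 619.7 -177.7] [21.538 89.792 -1.504]
red [582.4 237. ] [20.081 90.863 -1.476]
white [510.8   4. ] [ 97.681 147.516   0.367]
jar [429.5 342. ] [46.906 49.679 -1.529]
lid [ 434.3 -324.1] [ 6.8840e+01  7.1587e+01 -5.0000e-03]
```

View pics/crop.png

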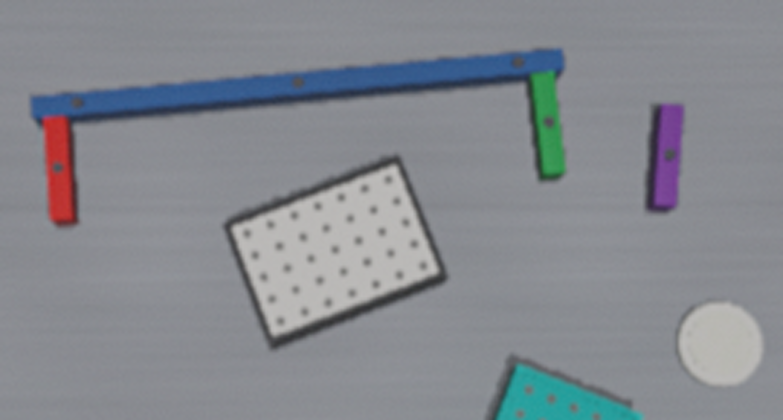

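The crop confirms both choices: a small tray with a black rim and white foam at crop (335,250), and the green stop at crop (548,125) joined to the bar. In the bar frame the tray centre is about (-146,-17), turned +0.28 rad. The first push uses the open fingers as a fence on the back long side, with their line parallel to the bar.

```bash
cat >> h.py <<'E'
A=0.0897; O=np.array([655,34.5]); B=np.array([[np.cos(A),-np.sin(A)],[np.sin(A),np.cos(A)]])
W=lambda x,y,z:[*(O+B@[x,y]),z]
toB=lambda p:B.T@(np.asarray(p)[:2]-O)
def rot(a):  # tool down, tool y turned by a from the bar's y
    c,s=np.cos(A+a),np.sin(A+a)
    return np.array([[-c,-s,0],[-s,c,0],[0,0,-1.]])
def say(m):
    s=sensors.read_state(); print(m,round(s["t"],1),toB(s["eef_pos"]).round(1),"z",round(s["eef_pos"][2],1),"F",(B.T@s["force"][:2]).round(1),s["force"][2].round(1))
def tray():
    p,_=optics.grab_frame("top"); v=[*look_tray(p)]; print("tray",toB(v[0]).round(1),"rel",round(v[3]-A,3),np.round(v[1:3],1)); return p
def look_tray(p):
    H,S,V=cv2.split(cv2.cvtColor(p,cv2.COLOR_RGB2HSV)); m=(S<40)&(V>150)
    n,l,s,c=cv2.connectedComponentsWithStats(m.astype(np.uint8))
    i=min([i for i in range(1,n) if 1200<s[i,4]<5000],key=lambda i:np.hypot(*(c[i]-(340,195))))
    return rect(cv2.morphologyEx((l==i).astype(np.uint8),cv2.MORPH_CLOSE,np.ones((5,5))),45)
E
python3 - <<'E'
from h import *
tray()
ctrl.gripper_to(80)
ctrl.move_ptp(W(-258,-10,150),rot(0)); 
hit=ctrl.move_l(W(-258,-10,36),vel=120,threshold=8); say(f"down {hit}")
hit=ctrl.move_l(W(-175,-12,36),vel=50,threshold=20); say(f"push {hit}")
p=tray(); cv2.imwrite("pics/a.png",p[:,:,::-1])
E
```

```text
tray [-146.3  -17.5] rel 0.277 [ 97.7 147.5]
down False 3.5 [-257.3  -10.1] z 36.5 F [0.6 0.4] -0.2
push False 5.3 [-175.  -12.] z 36.1 F [-0.2  0.2] -0.0
tray [-174.1 -242.9] rel -0.144 [282.8 332.7]
```

View pics/a.png

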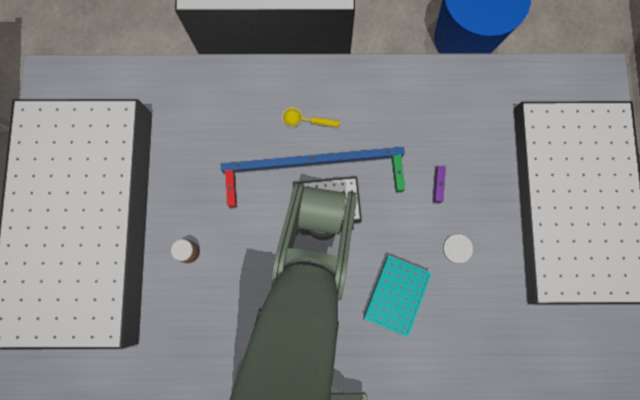

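The picture shows the tray (about (327,195), partly under the wrist) turned almost parallel to the bar, with its neighbours untouched. I'll push on to the bar.

Run:
```python
from h import *
hit=ctrl.move_l(W(-122,-14,36),vel=40,threshold=18); say(f"push {hit}")
s=sensors.read_state()["eef_pos"];b=toB(s)
ctrl.move_l(W(b[0]-25,b[1],36),vel=150)
ctrl.move_l(W(b[0]-25,b[1]+20,130),vel=250)
ctrl.gripper_to(60)
ctrl.move_ptp(W(-66,115,150),rot(np.pi/2)) if ctrl.solve_ik(W(-66,115,150),rot(np.pi/2)) is not None else print("no ik+")
say("at"); print(sensors.read_state()["q"])
p=tray(); cv2.imwrite("pics/b.png",p[:,:,::-1])
```

```text
push False 6.8 [-127.8  -13.4] z 34.2 F [-13.3  -0.7] 5.3
no ik+
at 8.1 [-153.6    6.6] z 128.8 F [ 0.3 -0.8] -1.2
[-1.17998675e-01  2.02505613e-01  1.83451462e+00  9.98771391e-07
  1.10709821e+00 -1.77819028e+00]
tray [-151.4 -243.5] rel -0.331 [177.6 229.8]
```

View pics/b.png

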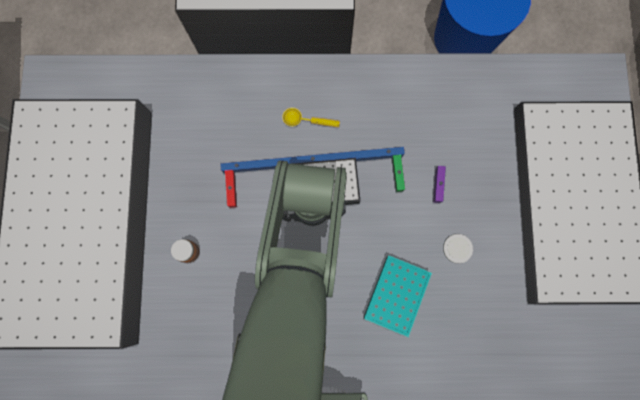

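The picture shows the tray flush on the bar at about (330,182) with the fingers clear. Next I'll turn the wrist and push the end toward green.

Run:
```python
from h import *
R=rot(-np.pi/2)
ctrl.move_ptp(W(-70,105,140),R)
hit=ctrl.move_l(W(-70,105,36),vel=120,threshold=8); say(f"down {hit}")
hit=ctrl.move_l(W(-66,10,36),vel=60,threshold=25); say(f"push {hit}")
if not hit: hit=ctrl.move_l(W(-66,-22,36),vel=40,threshold=18); say(f"push {hit}")
if not hit: hit=ctrl.move_l(W(-66,-36,36),vel=25,threshold=15); say(f"push {hit}")
b=toB(sensors.read_state()["eef_pos"])
ctrl.move_l(W(b[0],b[1]+25,36),vel=150)
ctrl.move_l(W(b[0]-40,b[1]+60,200),vel=250)
ctrl.move_ptp(W(-300,130,220),rot(0))
p=tray(); say("end"); cv2.imwrite("pics/c.png",cv2.resize(p[130:275,210:480,::-1],None,fx=2.9,fy=2.9,interpolation=cv2.INTER_CUBIC))
```

```text
down False 10.7 [-69.1 105. ] z 36.8 F [-0.1  0.4] 0.1
push False 12.4 [-65.6   9.9] z 36.3 F [-0.7  0.5] 0.4
push False 13.4 [-66.1 -22.3] z 35.9 F [1.4 0.2] -0.5
push True 13.9 [-66.6 -31.4] z 35.5 F [ 0.9 -0.1] 0.4
tray [ -63.2 -119.9] rel 0.001 [ 98.2 147.3]
end 16.3 [-299.5  129.7] z 219.7 F [ 0.7 -0.2] 0.7
```

View pics/c.png

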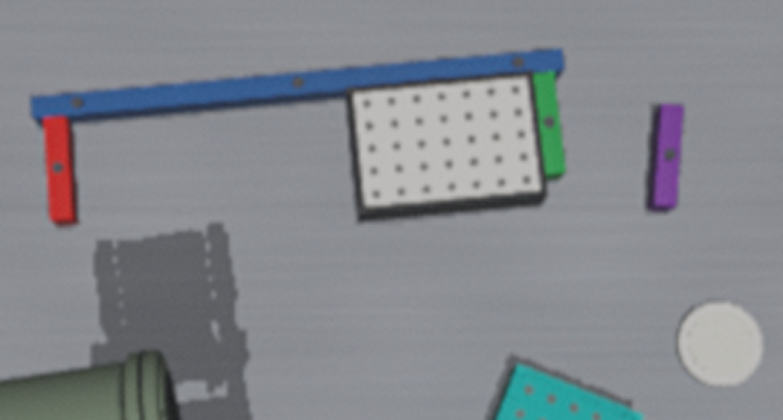

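The crop shows the tray in the corner, flush with the bar (upper edge at y≈80) and the green block (right edge at x≈540). It measures (-63,-120), relative angle 0.001. A gentle confirming nudge on the back side, slanted slightly toward green, will seat both faces.

Run:
```python
from h import *
ctrl.move_ptp(W(-170,-115,150),rot(0))
hit=ctrl.move_l(W(-170,-115,36),vel=120,threshold=8); say(f"down {hit}")
hit=ctrl.move_l(W(-140,-115,36),vel=60,threshold=12); say(f"near {hit}")
if not hit: hit=ctrl.move_l(W(-122,-118,36),vel=20,threshold=12); say(f"push {hit}")
b=toB(sensors.read_state()["eef_pos"])
ctrl.move_l(W(b[0]-30,b[1],36),vel=120)
ctrl.move_l(W(b[0]-40,b[1],200),vel=250)
ctrl.move_ptp(W(-300,130,220),rot(0))
p=tray(); say("end")
for k,v in look(p,(365,190)).items(): print(k,v[0].round(1),np.round(v[1:],3))
```

```text
down False 18.5 [-169.2 -115.3] z 36.8 F [0.1 0.4] -0.2
near False 19.2 [-140.1 -114.9] z 35.8 F [0.6 1.4] -0.1
push True 19.9 [-128.2 -116.8] z 34.5 F [-0.8 -0.1] -0.8
tray [ -62.7 -119.9] rel 0.001 [ 98.2 147.3]
end 22.3 [-299.2  129.3] z 219.9 F [0.2 0. ] -0.2
bar [653.2  55.1] [1.96120e+01 4.12901e+02 9.30000e-02]
green [ 619.9 -179.2] [18.58  89.617 -1.504]
red [582.3 236.8] [20.361 91.113 -1.474]
white [603.3 -90.5] [9.82390e+01 1.47263e+02 9.10000e-02]
jar [428.8 342.7] [48.857 49.813 -0.247]
lid [ 433.3 -324.2] [71.381 71.644  1.526]
```

```bash
python3 -c "
from plant import ctrl
print(ctrl.finish_job())"
```

```text
the job is handed in; nothing more can be done
None
```

The job is handed in: the tray last measured square to the bar within about 0.001 rad and within about 2 mm of both the bar and the green block, at 22 s, with the fingers clear; the jar and lid had not moved, and I saw no contact with the spoon but did not re-measure it.

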